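# Snap the hairpin clip onto the shaker's crank stub

## Task

Take the hairpin spring clip by its black grip and push it sideways over the grooved stub of the orbital shaker, lying flat on the boss under the stub's head, until its legs snap past the stub and close behind it and the clip is fully home. Feel for the stub, centre the clip on it and push gently, never loading clip and shaker with more than 25 N in all (the squeeze of the legs included). Then let go, and leave the other things on the bench where they are.

Things in the scene. Friction and masses are not known exactly. Their poses are not given: they have to be found in the camera images.
- clip_grip (a point): centre of the clip's upright black grip, half-way up: 24 mm long (x), 12 mm wide (y), 36 mm tall; pinch it across its width. The flat steel hairpin (clip 80 g in all) sticks out in front; its flat underside is 6 mm below this point, and the grip reaches 12 mm lower still. x points to the clip's open mouth, y left, z up. The grip overhangs the rest, free on both sides and below.
- clip_seat (a point): middle of the clip's seat, where the shank lies when home: 48 mm ahead (+x) of the grip's centre, 2.5 mm above the clip's underside; same axes. Two legs of 5 mm round spring wire, 14.6 mm apart inside here; a coil behind stops the shank about 1 mm past home.
- clip_bulge (a point): midway between the inward bulges of the legs, 6.6 mm ahead of the seat; 10 mm apart inside. Ahead they flare to a mouth about 34 mm wide inside; the wire ends lie 70 mm ahead of the grip's centre. The sprung legs open only above 4 N each. Centred, the bulges pass the shank at 6 to 9 N of push (with 15 to 20 N of contact in all), then the push drops suddenly; off-centre it takes more.
- leg_left (a joint): opening of the clip's left (+y) leg against its spring, rad: 0 closed (as at rest and when home), about 0.08 as the shank passes the bulge
- leg_right (a joint): opening of the clip's right (-y) leg, rad, likewise
- rest: grey rest block, fixed, 52 x 60 mm and 28 mm high, with a black rubber top on which the clip lies; origin at the centre of its underside on the worktop, z up
- drive: shaker drive, fixed: white square housing 150 x 150 x 40 mm; origin at the centre of its underside on the worktop, z up, x and y along its sides. On it a round carrier plate 110 mm across (top 52.5 mm up, rubber buttons to 56.5 mm) with a round boss 54 mm across in its middle, flat top 80 mm above the worktop. The clip may be pushed on from any side.
- orbit_centre (a point): centre of the crank's orbit, at the height of the boss's flat top. Plate, boss and stub are one eccentric crank: the stub's axis stands 8 mm from this point in an unmeasured direction; the crank is held and does not turn when pushed. Stub: upright steel shank, 14 mm diameter, 9 mm tall from boss to head (the groove); head 20 mm diameter, 10 mm thick.
- beaker: glass beaker, 73 mm across, 92 mm tall, a bystander; origin at the centre of its underside
- timer: white bench timer, 59 x 65 x 22 mm, a bystander; origin at the centre of its underside
- marker: black-capped marker pen lying down, 129 mm long, a bystander; origin under its middle
- petri_lid: clear dish lid, 70 mm across, 10 mm high, a bystander; origin at the centre of its underside
Mind the look-alikes: they are no part of the job. What is shaped like the part that bears clip_grip but purple or red is not meant.

How it is judged:
By the outcome, as a careful person would: the job done as asked, in the order asked, and still so for the second after the job is handed in, with the robot touching nothing.
It also fails if it takes over 54 s, if anything falls off the work surface, if the arm or the gripper's body presses on something with over 40 N, if the wrist force passes 120 N, or if a joint passes its speed limit or range.

## Robot

A 7-joint arm with a two-finger parallel gripper is mounted at the origin on the work surface; the furniture and walls round the work are solid. World frame = base frame: x ahead of the robot, y to its left, z up, the work surface at z = 0. Lengths are in m, angles in rad, forces in N, time in s.
With the tool pointing down it reaches from about 0.4 to 0.85 m from the base axis. Payload 4.5 kg.
Tool frame: the origin (TCP) lies midway between the tips of the shut fingers; the grasp point (between the pads) lies 19 mm behind it; z points along the fingers, y is the line along which they close (so a half turn about z gives the same grasp; the last joint's range is limited). The gripper opens to 88 mm and grips with 3 to 60 N. Pads are 18 mm wide; open, the fingers measure 123 mm over their backs; the gripper's body (75 mm by 187 mm) begins 45 mm behind the grasp point.
Start: joints at [1.209, 0.689, -0.195, 1.565, 0.157, 0.902, -0.215], TCP at [0.241, -0.577, 0.239] pointing down, gripper open.
Joint ranges: [-3.01, 3.01], [-0.46, 2.08], [-1.47, 1.51], [0.13, 2.56], [-1, 4.14], [0.04, 2.09], [-2.66, 2.66]. Speed limits (rad/s): [2.57, 2.57, 3.14, 3.14, 3.14, 3.14, 3.14].

## Interface

Orientations are given as a unit quaternion [x, y, z, w].
In Python, from plant import r gives the robot as it stands.
- The arm moves only by the tool carry_out, never from a script. Its argument "plan" is a list of rows, each an object with "rot": the turn, a rotation vector about the tool's x, y, z in rad, a list of three; "xyz": the shift along the tool's x, y, z in m, a list of three; "grip": the closure in counts, from 0 (fully open) to 255 (shut). In form: [{"rot": [wx, wy, wz], "xyz": [dx, dy, dz], "grip": grip}, ...]. A call has 1 to 8 rows; each row is the pose to reach, as a shift and turn from the pose commanded when the call began, along the tool's axes at that moment; what a row does not reach only later rows make up. A row lasts 1/12 s, in which the tool goes at most 41.7 mm and 7.16 degrees, less where a joint would pass 70% of its speed; a pose out of reach is approached as far as the arm can. A call with a gripper value outside its range is refused whole. The fingers move at their own pace and stop on an object; "squeeze" is the grip in N (left out, the last holds). Time passes only in rows, so rows that repeat a pose let the fingers close. It gives the time, the measured TCP pose, the force, the opening and the grip force at its end, in the units of the state.
- r.get_state(): the state, without advancing time (a new reading comes with each control period).
- r.snapshot(name): name is "scene" or "top" or "wrist"; returns the picture (400x640x3 uint8, red, green, blue); there is no depth.
- r.camera_params(name): a dict with "fx", "fy", "cx", "cy" (pixels), "position" and "attitude" of the camera in the world; the wrist camera has in their place "hand_eye" (4x4, takes a point from camera to tool coordinates, whose origin is the TCP and whose axes are the flange's). Camera axes: x right, y down, z forward; pixel columns grow to the right and rows downward; lengths in m; the calibration is good to about 2 mm. A picture is of the moment at which its call begins: read the wrist's pose just before it. camera_params takes no time and is no camera call.
- r.finish_job(): hands the job in; it is judged then, once.
The state is a dict: "clock": time; "q": joint angles; "qd": joint speeds; "joint_torque": joint torques, N m; "tool_pos": TCP position; "eef_rot": TCP orientation; "contact_force": force on the tool from outside, world axes, zero at the start; "moment": the same for the moment, N m; "opening": opening from 0.0 (shut) to 1.0 (fully open); "finger_force": force on a finger pad.
Only numpy, scipy, OpenCV 4.12 (cv2) and the standard library are available. Lean on these libraries where they do the work, as an engineer would, in place of code of your own. Each camera call takes 0.05 s, during which the arm holds its last target. There are 200 camera calls.

## Working session

There is one attempt and no reset: what is moved stays moved. The work goes in short steps, Python scripts to look and compute and a tool call to move; the robot and the scene stay as the last step left them, time stands still between calls to the robot, and variables do not carry over. Pictures are saved under pics/ and viewed, at most 10 in all, crops included, and the job is handed in when it is done.

Besides the shell and the picture viewer there is one more tool, called after "Emit:" by a JSON object that holds its "fn" and its "kwargs", one argument or row to a line. carry_out: Moves the arm, as the interface text tells. Its arguments: {"type":"object","properties":{"plan":{"type":"array"},"squeeze":{"type":"number"}},"required":["plan"]}

```bash
mkdir -p pics; ls
python3 - <<'E'
from plant import r
import cv2,numpy as np
s=r.get_state();print({k:np.round(v,3) for k,v in s.items()})
for n in("scene","top","wrist"):
    print(n,r.camera_params(n))
    cv2.imwrite(f"pics/{n}0.png",r.snapshot(n)[:,:,::-1])
E
```

```text
pics
{'clock': np.float64(0.0), 'q': array([ 1.209,  0.69 , -0.195,  1.566,  0.157,  0.903, -0.215]), 'qd': array([-0.   ,  0.   , -0.001,  0.   , -0.001,  0.001,  0.001]), 'joint_torque': array([-0.0000e+00, -5.2756e+01, -1.2670e+00, -1.5343e+01, -5.3000e-02,
        7.0000e-03,  0.0000e+00]), 'tool_pos': array([ 0.241, -0.576,  0.238]), 'eef_rot': array([ 0.98 ,  0.197, -0.   , -0.001]), 'contact_force': array([ 0.486, -0.206,  0.174]), 'moment': array([-0.033,  0.011,  0.014]), 'finger_force': np.float64(0.0), 'opening': np.float64(0.996)}
scene {'fx': 420.0321262500174, 'fy': 420.0321262500174, 'cx': 313.80924626241756, 'cy': 199.08937835788683, 'position': array([ 0.63618465, -0.64722641,  0.91144049]), 'attitude': array([ 0.94905239,  0.11030757, -0.04243833, -0.29211435])}
top {'fx': 424.77952504985404, 'fy': 424.77952504985404, 'cx': 315.64730300056766, 'cy': 204.87892256326114, 'position': array([ 0.3168695 , -0.08687485,  1.220541  ]), 'attitude': array([ 0.70830636, -0.70195464,  0.04938195, -0.05588573])}
wrist {'fx': 291.0221440107332, 'fy': 291.0221440107332, 'cx': 316.3953939214065, 'cy': 196.7392061377124, 'hand_eye': array([[-2.07378998e-04, -9.57233999e-01, -2.89314757e-01,
         7.51987139e-02],
       [ 9.99999978e-01, -2.06889769e-04, -3.22730609e-05,
        -1.14048015e-04],
       [-2.89633921e-05, -2.89314757e-01,  9.57234021e-01,
        -1.45769169e-01],
       [ 0.00000000e+00,  0.00000000e+00,  0.00000000e+00,
         1.00000000e+00]])}
```

View pics/scene0.png

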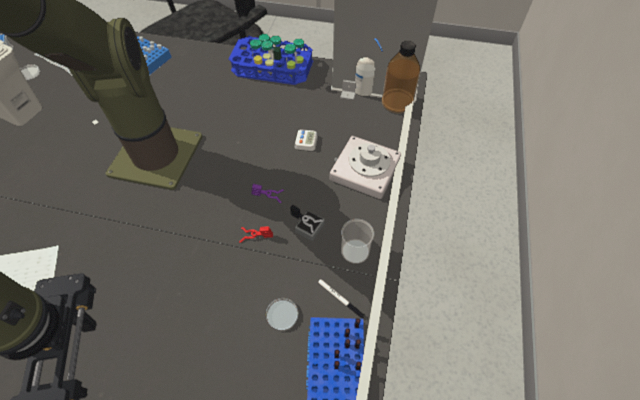

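View pics/top0.png

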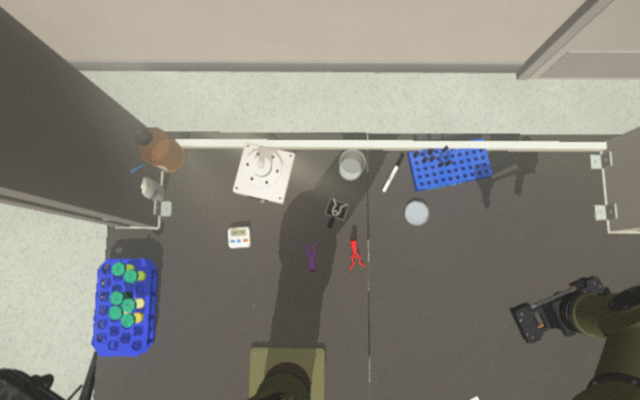

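The candidates for the clip are the black one on the rest (scene 305,218; top 335,212), the purple one (scene 265,190; top 312,257) and the red one (scene 258,233; top 355,252). I choose the black one on the grey rest and will check it in a close crop.

```bash
cat > h.py <<'E'
import cv2,numpy as np
from plant import r
from scipy.spatial.transform import Rotation as R
def cam(n,s=None):
    p=r.camera_params(n)
    K=(p["fx"],p["fy"],p["cx"],p["cy"])
    if n!="wrist": return K,R.from_quat(p["attitude"]).as_matrix(),np.array(p["position"])
    s=s or r.get_state(); T=p["hand_eye"]; A=R.from_quat(s["eef_rot"]).as_matrix()
    return K,A@T[:3,:3],A@T[:3,3]+s["tool_pos"]
def pt(c,uv,z):
    K,A,o=c; uv=np.atleast_2d(uv).astype(float)
    d=np.c_[(uv[:,0]-K[2])/K[0],(uv[:,1]-K[3])/K[1],np.ones(len(uv))]@A.T
    return o+d*((z-o[2])/d[:,2])[:,None]
def px(c,P):
    K,A,o=c; q=(np.atleast_2d(P)-o)@A
    return np.c_[q[:,0]/q[:,2]*K[0]+K[2],q[:,1]/q[:,2]*K[1]+K[3]]
def shot(n,f):
    s=r.get_state(); im=r.snapshot(n)[:,:,::-1].copy(); cv2.imwrite(f"pics/{f}.png",im); return im,cam(n,s)
E
python3 - <<'E'
from h import *
a=cv2.imread("pics/scene0.png");b=cv2.imread("pics/top0.png")
f=lambda i,x,y,w,h:cv2.resize(i[y:y+h,x:x+w],(400,400),interpolation=cv2.INTER_CUBIC)
g=np.hstack([f(a,275,190,60,60),f(b,305,180,60,60)])
cv2.imwrite("pics/crop.png",np.clip(g*1.5,0,255).astype(np.uint8))
S,T=cam("scene"),cam("top")
print("grip",pt(S,(296,212),.034),pt(T,(331,222),.034))
print("rest",pt(S,(310,222),.028),pt(T,(337,208),.028))
print("head",pt(S,(371,151),.099),pt(T,(262,160),.099))
print("beaker",pt(T,(351,165),.05),"timer",pt(T,(239,237),.02))
for k,m in {"drive":cv2.inRange(b,(150,150,150),(255,255,255))}.items():
    m[:145]=0;m[:,:228]=0;m[215:]=0;m[:,300:]=0
    c=max(cv2.findContours(m,0,1)[0],key=cv2.contourArea);q=cv2.minAreaRect(c);bx=cv2.boxPoints(q);print(q);print(pt(T,bx,.04));print(pt(T,bx,.04).mean(0))
E
```

```text
grip [[ 0.44813245 -0.11555557  0.034     ]] [[ 0.44671651 -0.11862886  0.034     ]]
rest [[ 0.48789146 -0.13236632  0.028     ]] [[ 0.48741008 -0.13562153  0.028     ]]
head [[0.600238   0.06493042 0.099     ]] [[0.60722826 0.07118252 0.099     ]]
beaker [[ 0.60727637 -0.17397982  0.05      ]] timer [[0.40330772 0.14112197 0.02      ]]
((263.5, 174.0), (58.0, 71.0), 90.0)
[[ 0.66610072  0.17866529  0.04      ]
 [ 0.66755406 -0.02563517  0.04      ]
 [ 0.49900181 -0.02824197  0.04      ]
 [ 0.4973355   0.17185552  0.04      ]]
[0.58249802 0.07416092 0.04      ]
```

View pics/crop.png

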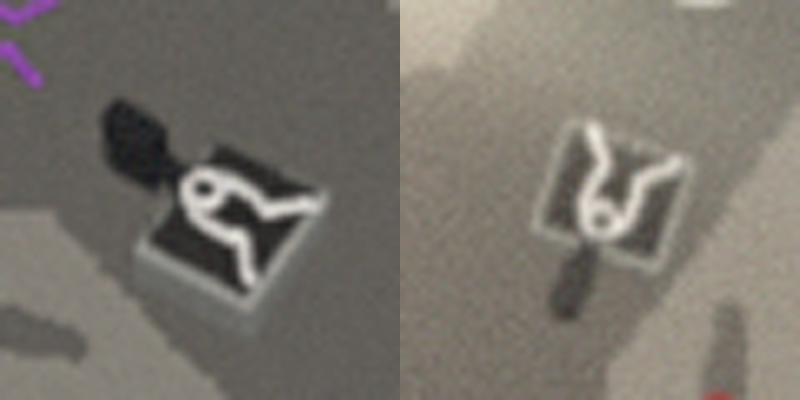

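The crop shows the black-gripped clip on the grey rest. The grip is at about (330,222) in the top view and the mouth at about (340,202), so the clip points ahead and to the right. Next I move the wrist camera over it.

Emit:
{"fn": "carry_out", "kwargs": {
  "plan": [
    {"rot": [0,0,0.12],"xyz": [0.03,-0.027,0.0],"grip": 0},
    {"rot": [0,0,0.24],"xyz": [0.06,-0.054,0.0],"grip": 0},
    {"rot": [0,0,0.36],"xyz": [0.09,-0.081,0.01],"grip": 0},
    {"rot": [0,0,0.48],"xyz": [0.12,-0.107,0.02],"grip": 0},
    {"rot": [0,0,0.6],"xyz": [0.15,-0.134,0.02],"grip": 0},
    {"rot": [0,0,0.7],"xyz": [0.18,-0.16,0.02],"grip": 0},
    {"rot": [0,0,0.77],"xyz": [0.21,-0.187,0.02],"grip": 0},
    {"rot": [0,0,0.77],"xyz": [0.24,-0.214,0.02],"grip": 0}
  ]
}}

```text
clock: 0.82
tool_pos: [0.3804, -0.2849, 0.2186]
eef_rot: [0.982, -0.188, -0.0, 0.0]
contact_force: [0.3, 0.1, -0.5]
opening: 1.003
finger_force: 0.0
```

```bash
cat >> h.py <<'E'
def go(P,yaw):
    "shift and turn from the measured pose to TCP P, tool x at world yaw (deg), pointing down"
    s=r.get_state();A=R.from_quat(s["eef_rot"]);G=R.from_euler("z",yaw,degrees=True)*R.from_quat([1,0,0,0])
    print("t",round(s["clock"],2),"pos",s["tool_pos"].round(4),"xyz",A.inv().apply(np.array(P)-s["tool_pos"]).round(4),"rot",(A.inv()*G).as_rotvec().round(4),"F",s["contact_force"].round(2))
E
python3 -c "
from h import *
go((.46,-.12,.15),-22)"
```

```text
t 0.82 pos [ 0.3804 -0.2849  0.2186] xyz [ 0.0133 -0.1826  0.0686] rot [0.0002 0.0002 0.0065] F [ 0.33  0.08 -0.49]
```

Emit:
{"fn": "carry_out", "kwargs": {
  "plan": [
    {"rot": [0,0,0.005],"xyz": [0.003,-0.036,0.014],"grip": 0},
    {"rot": [0,0,0.005],"xyz": [0.006,-0.072,0.028],"grip": 0},
    {"rot": [0,0,0.005],"xyz": [0.009,-0.108,0.042],"grip": 0},
    {"rot": [0,0,0.005],"xyz": [0.012,-0.145,0.055],"grip": 0},
    {"rot": [0,0,0.005],"xyz": [0.013,-0.17,0.066],"grip": 0},
    {"rot": [0,0,0.005],"xyz": [0.013,-0.18,0.068],"grip": 0},
    {"rot": [0,0,0.005],"xyz": [0.013,-0.18,0.068],"grip": 0}
  ]
}}

```text
clock: 1.4
tool_pos: [0.4583, -0.1212, 0.15]
eef_rot: [0.983, -0.186, -0.001, -0.001]
contact_force: [-0.6, -0.3, -0.5]
opening: 1.001
finger_force: 0.0
```

```bash
python3 -c "
from h import *
print(np.abs(r.get_state()['qd']).max())
im,c=shot('wrist','w1')
"
```

```text
0.06646957703186342
```

View pics/w1.png

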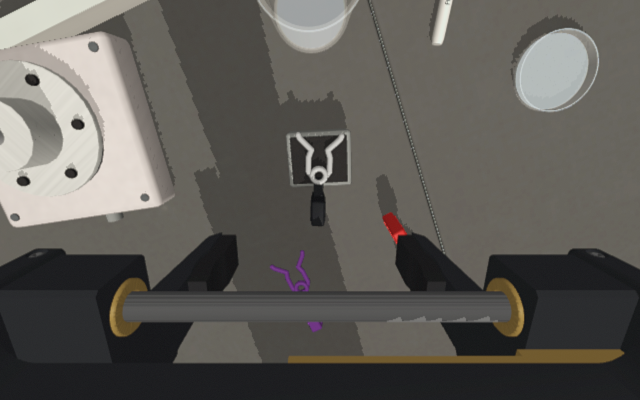

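The wrist view shows the clip on its rest: tips at (299,136) and (342,136), coil at (318,176), black grip at about (318,207). The red grip is at (392,225), the purple clip at (298,285), and the shaker is at left.

```bash
python3 -c "
from h import *
im=cv2.imread('pics/w1.png');c=cam('wrist')
g=cv2.cvtColor(im,6)
m=cv2.inRange(g,0,45);m[:184]=0;m[228:]=0;m[:,:300]=0;m[:,335:]=0
cn=max(cv2.findContours(m,0,1)[0],key=cv2.contourArea).reshape(-1,2);print(cv2.minAreaRect(cn),cv2.boundingRect(cn))
for y in range(184,228,4):
  x=np.where(m[y])[0]; print(y,x.min() if len(x) else 0,x.max() if len(x) else 0)
tips=pt(c,[(299,136),(342,136)],.0305);coil=pt(c,(318.5,175.5),.0305)[0]
print(tips,coil);d=tips.mean(0)-coil;print(np.degrees(np.arctan2(d[1],d[0])),np.linalg.norm(d))
print('red',pt(c,[(392,218),(403,243)],.02),'purple',pt(c,[(272,266),(303,255),(315,325)],.01))
print('grip top far/near',pt(c,[(318.5,187),(318,225)],.052),pt(c,[(318,225)],.016))
"
```

```text
((317.0, 204.5), (14.0, 41.0), 0.0) (310, 184, 15, 42)
184 314 314
188 314 321
192 312 322
196 311 323
200 311 324
204 311 324
208 310 324
212 310 324
216 311 324
220 310 324
224 312 323
[[ 0.51149175 -0.12791729  0.0305    ]
 [ 0.49725092 -0.16380207  0.0305    ]] [ 0.47130948 -0.13089082  0.0305    ]
-24.358791688245635 0.03629260278506321
red [[ 0.4005388  -0.18326173  0.02      ]
 [ 0.36964186 -0.18560174  0.02      ]] purple [[ 0.39063757 -0.04388378  0.01      ]
 [ 0.39048751 -0.08096067  0.01      ]
 [ 0.29983442 -0.05898451  0.01      ]]
grip top far/near [[ 0.466368   -0.12875958  0.052     ]
 [ 0.43348402 -0.11530675  0.052     ]] [[ 0.41961027 -0.1100703   0.016     ]]
```

```bash
python3 -c "
from h import *
go((.443,-.119,.017),-24)"
```

```text
t 1.45 pos [ 0.4577 -0.1238  0.1507] xyz [-0.0153  0.0009  0.1337] rot [0.0006 0.0005 0.0414] F [-0.85 -1.01  0.24]
```

Emit:
{"fn": "carry_out", "kwargs": {
  "plan": [
    {"rot": [0,0,0.04],"xyz": [-0.015,0.001,0.02],"grip": 110},
    {"rot": [0,0,0.04],"xyz": [-0.015,0.001,0.04],"grip": 110},
    {"rot": [0,0,0.04],"xyz": [-0.015,0.001,0.06],"grip": 110},
    {"rot": [0,0,0.04],"xyz": [-0.015,0.001,0.07],"grip": 110},
    {"rot": [0,0,0.04],"xyz": [-0.015,0.001,0.07],"grip": 110},
    {"rot": [0,0,0.04],"xyz": [-0.015,0.001,0.07],"grip": 110}
  ]
}}

```text
clock: 1.95
tool_pos: [0.4428, -0.1216, 0.0812]
eef_rot: [0.978, -0.21, -0.0, 0.001]
contact_force: [0.4, -0.8, -0.1]
opening: 0.58
finger_force: 0.0
```

```bash
python3 -c "
from h import *
im,c=shot('wrist','w2')
go((.443,-.119,.017),-24)
g=cv2.cvtColor(im,6);cv2.imwrite('pics/w2c.png',cv2.resize(im[100:340,160:480],(640,480)))
"
```

```text
t 2.0 pos [ 0.4434 -0.1213  0.0816] xyz [-0.0013 -0.002   0.0646] rot [ 0.0008 -0.0013 -0.0033] F [-0.5   0.05  0.71]
```

View pics/w2c.png

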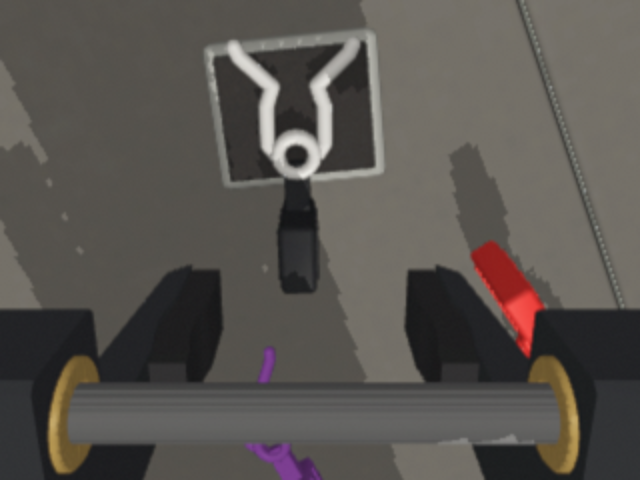

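The view shows the grip between the open fingers, at about image (309,228). Its axis leans slightly to the left.

```bash
python3 -c "
from h import *
c=cam('wrist')
f=lambda u,v:(160+u/2,100+v/2)
t=pt(c,[f(234,46),f(354,43)],.0305);k=pt(c,f(297,155),.0305)[0];e=pt(c,f(298,291),.052)[0]
fr=pt(c,[f(281,231),f(315,231)],.052)
print(t,k,e,fr)
for p,q in((k,t.mean(0)),(e,t.mean(0))): d=q-p;print(np.degrees(np.arctan2(d[1],d[0])),np.linalg.norm(d[:2]))
d=t.mean(0)-k;d/=np.linalg.norm(d)
P=(e+12e-3*d);print(P,t.mean(0)-d*.069)
go((P[0],P[1],.017),-23)
"
```

```text
[[ 0.51442315 -0.12437948  0.0305    ]
 [ 0.49915273 -0.16068064  0.0305    ]] [ 0.47264791 -0.12796089  0.0305    ] [ 0.4348459  -0.11156455  0.052     ] [[ 0.45633335 -0.11541028  0.052     ]
 [ 0.45185595 -0.12536022  0.052     ]]
-23.11023950947539 0.03711876555894898
-23.28815557951773 0.07832317488778825
[ 0.44588292 -0.11627457  0.052     ] [ 0.4433251  -0.11544746  0.0305    ]
t 2.0 pos [ 0.4434 -0.1213  0.0816] xyz [ 0.0002 -0.0056  0.0646] rot [ 0.0009 -0.0013 -0.0207] F [-0.5   0.05  0.71]
```

Emit:
{"fn": "carry_out", "kwargs": {
  "plan": [
    {"rot": [0,0,-0.02],"xyz": [0.0,-0.0055,0.01],"grip": 110},
    {"rot": [0,0,-0.02],"xyz": [0.0,-0.0055,0.03],"grip": 110},
    {"rot": [0,0,-0.02],"xyz": [0.0,-0.0055,0.05],"grip": 110},
    {"rot": [0,0,-0.02],"xyz": [0.0,-0.0055,0.064],"grip": 110},
    {"rot": [0,0,-0.02],"xyz": [0.0,-0.0055,0.064],"grip": 110},
    {"rot": [0,0,-0.02],"xyz": [0.0,-0.0055,0.064],"grip": 110}
  ]
}}

```text
clock: 2.5
tool_pos: [0.4479, -0.1147, 0.0176]
eef_rot: [0.98, -0.198, -0.002, -0.0]
contact_force: [0.1, -0.3, 0.2]
opening: 0.571
finger_force: 0.0
```

Emit:
{"fn": "carry_out", "kwargs": {
  "plan": [
    {"rot": [0,0,0],"xyz": [0,0,0],"grip": 190},
    {"rot": [0,0,0],"xyz": [0,0,0],"grip": 230},
    {"rot": [0,0,0],"xyz": [0,0,0],"grip": 250},
    {"rot": [0,0,0],"xyz": [0,0,0],"grip": 255},
    {"rot": [0,0,0],"xyz": [0,0,0],"grip": 255},
    {"rot": [0,0,0],"xyz": [0,0,0],"grip": 255},
    {"rot": [0,0,0],"xyz": [0,0,0],"grip": 255},
    {"rot": [0,0,0],"xyz": [0,0,0],"grip": 255}
  ],
  "squeeze": 30
}}

```text
clock: 3.17
tool_pos: [0.4476, -0.1148, 0.0183]
eef_rot: [0.98, -0.198, -0.002, -0.0]
contact_force: [-0.5, -0.2, 2.5]
opening: 0.131
finger_force: 30.0
```

```bash
python3 -c "
from h import *
go((.4445,-.116,.017),-23);s=r.get_state();print(s['opening']*88,s['finger_force'],s['moment'])"
```

```text
t 3.17 pos [ 0.4476 -0.1148  0.0183] xyz [-0.0024  0.0023  0.0013] rot [0.0006 0.0031 0.0022] F [-0.52 -0.22  2.54]
11.495584560157424 30.00015611294657 [ 0.02250593  0.00034017 -0.01705231]
```

Emit:
{"fn": "carry_out", "kwargs": {
  "plan": [
    {"rot": [0,0,0],"xyz": [0,0,-0.008],"grip": 255},
    {"rot": [0,0,0],"xyz": [0,0,-0.03],"grip": 255},
    {"rot": [0,0,0],"xyz": [0,0,-0.06],"grip": 255},
    {"rot": [0,0,0],"xyz": [0,0,-0.09],"grip": 255},
    {"rot": [0,0,0],"xyz": [-0.004,-0.02,-0.1],"grip": 255},
    {"rot": [0,0,0],"xyz": [-0.008,-0.05,-0.1],"grip": 255},
    {"rot": [0,0,0],"xyz": [-0.013,-0.08,-0.1],"grip": 255},
    {"rot": [0,0,0],"xyz": [-0.018,-0.11,-0.1],"grip": 255}
  ]
}}

```text
clock: 3.83
tool_pos: [0.4742, -0.0052, 0.1191]
eef_rot: [0.98, -0.199, -0.001, -0.0]
contact_force: [-0.2, -0.1, -0.5]
opening: 0.133
finger_force: 30.0
```

Emit:
{"fn": "carry_out", "kwargs": {
  "plan": [
    {"rot": [0,0,0],"xyz": [-0.004,-0.03,0],"grip": 255},
    {"rot": [0,0,0],"xyz": [-0.008,-0.06,0],"grip": 255},
    {"rot": [0,0,0],"xyz": [-0.013,-0.09,0],"grip": 255},
    {"rot": [0,0,0],"xyz": [-0.017,-0.11,0],"grip": 255},
    {"rot": [0,0,0],"xyz": [-0.017,-0.119,0],"grip": 255},
    {"rot": [0,0,0],"xyz": [-0.017,-0.119,0],"grip": 255},
    {"rot": [0,0,0],"xyz": [-0.017,-0.119,0],"grip": 255}
  ]
}}

```text
clock: 4.42
tool_pos: [0.5043, 0.1087, 0.1183]
eef_rot: [0.98, -0.199, -0.002, 0.0]
contact_force: [-1.2, 0.9, -1.1]
opening: 0.128
finger_force: 30.0
```

```bash
python3 -c "
from h import *
im,c=shot('wrist','w3')
go((.505,.110,.119),-23);s=r.get_state();print(s['opening']*88,s['finger_force'],s['moment'])"
```

```text
t 4.47 pos [0.5042 0.1077 0.1183] xyz [-0.0001 -0.0024 -0.0007] rot [ 0.0021  0.0033 -0.    ] F [-0.8  -0.88 -0.97]
11.377918021980788 29.9994835909456 [ 0.06306763  0.03814043 -0.01345786]
```

View pics/w3.png

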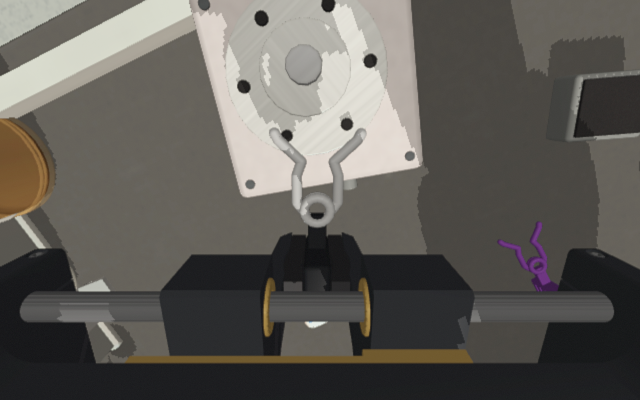

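The view shows the clip held straight ahead (coil (317,210), tips (276,133) and (361,133)), the stub head at about (303,64), and the boss around it.

```bash
cat >> h.py <<'E'
def rep(c,tips,coil,head):
    A=R.from_quat(r.get_state()["eef_rot"]).as_matrix();p=r.get_state()["tool_pos"];zc=p[2]+.0122
    t=pt(c,tips,zc);k=pt(c,coil,zc)[0];h=pt(c,head,.099)[0]
    loc=lambda P:((P-p)@A).round(4)
    print("head",h.round(4),"in tool: head",loc(h),"tips",loc(t).tolist(),"coil",loc(k))
E
python3 -c "
from h import *
s=r.get_state();c=cam('wrist',s);im=cv2.imread('pics/w3.png')
g=cv2.cvtColor(im[30:100,265:345],6)
q=cv2.HoughCircles(cv2.resize(g,None,fx=4,fy=4,interpolation=2),cv2.HOUGH_GRADIENT,1,40,param1=80,param2=15,minRadius=55,maxRadius=95)
print(q[0][:4]/4+[265,30,0])
h=pt(c,(303.5,64),.099)[0]
pr=px(c,h+np.array([[.01,0,0],[-.01,0,0],[0,.01,0],[0,-.01,0]]));print(pr)
rep(c,[(276,133),(361,133)],(317,210),(303.5,64))
"
```

```text
[[303.125       63.125       18.97500038]]
[[295.60837732  44.35205256]
 [311.11486709  82.95890292]
 [286.01782239  72.12807059]
 [321.24292723  55.75069787]]
head [0.5964 0.0763 0.099 ] in tool: head [ 0.0972 -0.0072  0.019 ] tips [[0.0646, -0.0186, -0.0125], [0.0645, 0.0196, -0.0124]] coil [ 0.0279 -0.0002 -0.0123]
```

Emit:
{"fn": "carry_out", "kwargs": {
  "plan": [
    {"rot": [0,0,0],"xyz": [0.01,-0.004,0.01],"grip": 255},
    {"rot": [0,0,0],"xyz": [0.018,-0.0075,0.02],"grip": 255},
    {"rot": [0,0,0],"xyz": [0.018,-0.0075,0.03],"grip": 255},
    {"rot": [0,0,0],"xyz": [0.018,-0.0075,0.036],"grip": 255},
    {"rot": [0,0,0],"xyz": [0.018,-0.0075,0.04],"grip": 255},
    {"rot": [0,0,0],"xyz": [0.018,-0.0075,0.042],"grip": 255},
    {"rot": [0,0,0],"xyz": [0.018,-0.0075,0.042],"grip": 255},
    {"rot": [0,0,0],"xyz": [0.018,-0.0075,0.042],"grip": 255}
  ]
}}

```text
clock: 5.13
tool_pos: [0.5237, 0.1097, 0.0762]
eef_rot: [0.98, -0.198, -0.002, -0.0]
contact_force: [-0.1, -0.3, -1.9]
opening: 0.138
finger_force: 30.0
```

```bash
python3 -c "
from h import *
im,c=shot('wrist','w4');go((.5,.1,.07),-23)
cv2.imwrite('pics/w4c.png',cv2.resize(im[30:230,210:430],(660,600),interpolation=2))
"
```

```text
t 5.18 pos [0.524  0.1098 0.0763] xyz [-0.0183  0.0183  0.0064] rot [0.0004 0.0032 0.0023] F [ 0.6   0.57 -2.01]
```

View pics/w4c.png

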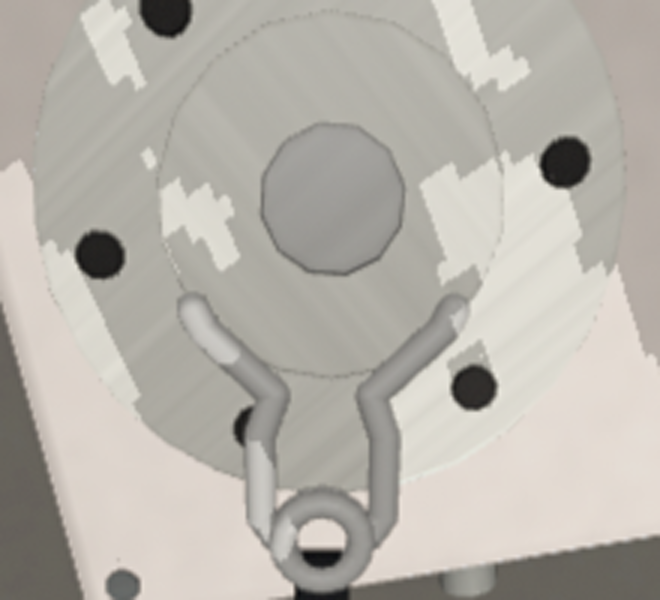

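The view shows the head at crop (333,198), the tips at (193,306) and (456,306), and the coil at (322,540). The clip is close to centred, with the head slightly to the right.

```bash
python3 -c "
from h import *
c=cam('wrist');f=lambda u,v:(210+u/3,30+v/3)
rep(c,[f(193,306),f(456,306)],f(322,540),f(333,198))
print('bulge mid',((pt(c,f(324,393),r.get_state()['tool_pos'][2]+.0122)-r.get_state()['tool_pos'])@R.from_quat(r.get_state()['eef_rot']).as_matrix()))
print(r.get_state()['contact_force'],r.get_state()['moment'])
"
```

```text
head [0.5971 0.0774 0.099 ] in tool: head [ 0.0798  0.0014 -0.0229] tips [[0.065, -0.0193, -0.0124], [0.065, 0.02, -0.0124]] coil [ 0.0279 -0.     -0.0123]
bulge mid [[ 0.05187713  0.00027073 -0.01236408]]
[ 0.60174159  0.57161474 -2.00572164] [0.08149638 0.038419   0.00371565]
```

Emit:
{"fn": "carry_out", "kwargs": {
  "plan": [
    {"rot": [0,0,0],"xyz": [0,0.001,0.001],"grip": 255},
    {"rot": [0,0,0],"xyz": [0,0.001,0.002],"grip": 255},
    {"rot": [0,0,0],"xyz": [0,0.001,0.003],"grip": 255},
    {"rot": [0,0,0],"xyz": [0,0.001,0.0035],"grip": 255},
    {"rot": [0,0,0],"xyz": [0,0.001,0.004],"grip": 255},
    {"rot": [0,0,0],"xyz": [0,0.001,0.004],"grip": 255}
  ]
}}

```text
clock: 5.68
tool_pos: [0.5235, 0.1089, 0.072]
eef_rot: [0.98, -0.198, -0.002, -0.0]
contact_force: [0.5, -0.4, -0.8]
opening: 0.132
finger_force: 30.0
```

Emit:
{"fn": "carry_out", "kwargs": {
  "plan": [
    {"rot": [0,0,0],"xyz": [0,0,0.0005],"grip": 255},
    {"rot": [0,0,0],"xyz": [0,0,0.0005],"grip": 255},
    {"rot": [0,0,0],"xyz": [0,0,0.001],"grip": 255},
    {"rot": [0,0,0],"xyz": [0,0,0.001],"grip": 255}
  ]
}}

```text
clock: 6.02
tool_pos: [0.5236, 0.1088, 0.071]
eef_rot: [0.98, -0.198, -0.002, -0.0]
contact_force: [-0.6, 0.8, -1.1]
opening: 0.132
finger_force: 30.0
```

Emit:
{"fn": "carry_out", "kwargs": {
  "plan": [
    {"rot": [0,0,0],"xyz": [0,0,0.0003],"grip": 255},
    {"rot": [0,0,0],"xyz": [0,0,0.0005],"grip": 255},
    {"rot": [0,0,0],"xyz": [0,0,0.0005],"grip": 255},
    {"rot": [0,0,0],"xyz": [0,0,0.0005],"grip": 255}
  ]
}}

```text
clock: 6.35
tool_pos: [0.5236, 0.1088, 0.0706]
eef_rot: [0.98, -0.198, -0.002, -0.0]
contact_force: [-0.3, -1.2, -0.3]
opening: 0.132
finger_force: 30.0
```

Emit:
{"fn": "carry_out", "kwargs": {
  "plan": [
    {"rot": [0,0,0],"xyz": [0,0,0.0003],"grip": 255},
    {"rot": [0,0,0],"xyz": [0,0,0.0005],"grip": 255},
    {"rot": [0,0,0],"xyz": [0,0,0.0005],"grip": 255},
    {"rot": [0,0,0],"xyz": [0,0,0.0005],"grip": 255}
  ]
}}

```text
clock: 6.68
tool_pos: [0.5236, 0.1088, 0.0702]
eef_rot: [0.98, -0.198, -0.002, -0.0]
contact_force: [-0.2, 0.1, 1.1]
opening: 0.133
finger_force: 30.0
```

Emit:
{"fn": "carry_out", "kwargs": {
  "plan": [
    {"rot": [0,0,0],"xyz": [0.001,0,-0.0004],"grip": 255},
    {"rot": [0,0,0],"xyz": [0.004,0,-0.0004],"grip": 255},
    {"rot": [0,0,0],"xyz": [0.007,0,-0.0004],"grip": 255},
    {"rot": [0,0,0],"xyz": [0.01,0,-0.0004],"grip": 255},
    {"rot": [0,0,0],"xyz": [0.013,0,-0.0004],"grip": 255},
    {"rot": [0,0,0],"xyz": [0.015,0,-0.0004],"grip": 255},
    {"rot": [0,0,0],"xyz": [0.015,0,-0.0004],"grip": 255},
    {"rot": [0,0,0],"xyz": [0.015,0,-0.0004],"grip": 255}
  ]
}}

```text
clock: 7.35
tool_pos: [0.5375, 0.1029, 0.0704]
eef_rot: [0.98, -0.198, -0.002, -0.0]
contact_force: [0.7, 0.3, -0.8]
opening: 0.134
finger_force: 30.0
```

```bash
python3 -c "
from h import *
im,c=shot('wrist','w5');go((.5,.1,.07),-23);s=r.get_state();print(R.from_quat(s['eef_rot']).inv().apply(s['contact_force']),s['moment'])
cv2.imwrite('pics/w5c.png',cv2.resize(im[80:230,230:410],(720,600),interpolation=2))
"
```

```text
t 7.4 pos [0.5374 0.103  0.0704] xyz [-0.0333  0.0173  0.0005] rot [0.0006 0.0034 0.0022] F [-0.63 -0.42 -0.51]
[-0.41579904  0.63444779  0.51065005] [ 0.05884402 -0.02070431  0.02668567]
```

View pics/w5c.png

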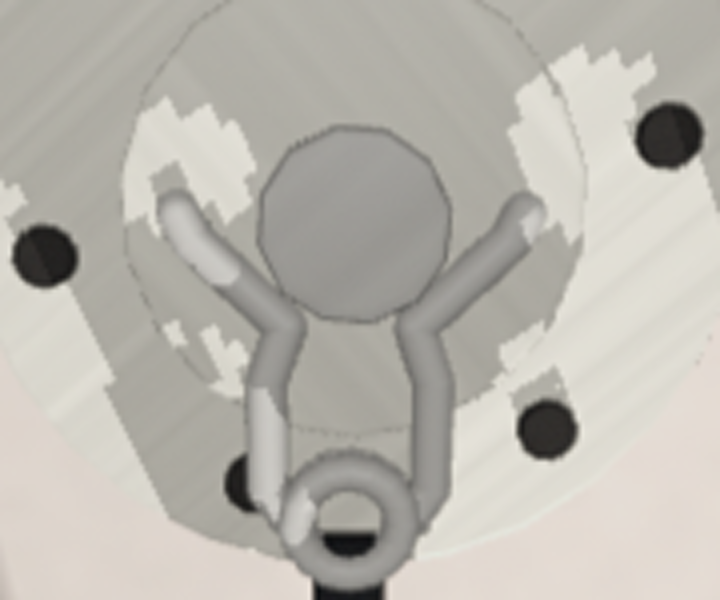

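The head is centred between the bulges to within about 0.4 mm: head at crop x 354, bulges mid 351, coil 349. I now creep forward.

Emit:
{"fn": "carry_out", "kwargs": {
  "plan": [
    {"rot": [0,0,0],"xyz": [0.0005,0.0003,0],"grip": 255},
    {"rot": [0,0,0],"xyz": [0.001,0.0003,0],"grip": 255},
    {"rot": [0,0,0],"xyz": [0.0015,0.0003,0],"grip": 255},
    {"rot": [0,0,0],"xyz": [0.002,0.0003,0],"grip": 255},
    {"rot": [0,0,0],"xyz": [0.0025,0.0003,0],"grip": 255},
    {"rot": [0,0,0],"xyz": [0.003,0.0003,0],"grip": 255}
  ]
}}

```text
clock: 7.9
tool_pos: [0.5401, 0.1016, 0.0704]
eef_rot: [0.98, -0.198, -0.002, -0.0]
contact_force: [0.2, 0.5, -1.0]
opening: 0.133
finger_force: 30.0
```

```bash
cat > f.py <<'E'
from h import *
s=r.get_state();A=R.from_quat(s['eef_rot']).inv()
print(round(s['clock'],2),'F tool',A.apply(s['contact_force']).round(2),'M',A.apply(s['moment']).round(3),'ahead of ref',A.apply(s['tool_pos']-[.5375,.1029,.0704]).round(4))
E
python3 f.py
```

```text
7.9 F tool [ 0.01 -0.56  1.  ] M [ 0.061  0.    -0.04 ] ahead of ref [ 0.0029  0.0002 -0.    ]
```

Emit:
{"fn": "carry_out", "kwargs": {
  "plan": [
    {"rot": [0,0,0],"xyz": [0.0005,0,0],"grip": 255},
    {"rot": [0,0,0],"xyz": [0.001,0,0],"grip": 255},
    {"rot": [0,0,0],"xyz": [0.0015,0,0],"grip": 255},
    {"rot": [0,0,0],"xyz": [0.002,0,0],"grip": 255},
    {"rot": [0,0,0],"xyz": [0.002,0,0],"grip": 255}
  ]
}}

```text
clock: 8.32
tool_pos: [0.542, 0.1007, 0.0704]
eef_rot: [0.98, -0.198, -0.002, -0.0]
contact_force: [0.1, -0.3, -1.0]
opening: 0.131
finger_force: 30.0
```

```bash
python3 f.py
```

```text
8.32 F tool [0.19 0.22 1.02] M [ 0.071 -0.039  0.028] ahead of ref [ 0.005   0.0003 -0.    ]
```

Emit:
{"fn": "carry_out", "kwargs": {
  "plan": [
    {"rot": [0,0,0],"xyz": [0.0004,0,0],"grip": 255},
    {"rot": [0,0,0],"xyz": [0.0008,0,0],"grip": 255},
    {"rot": [0,0,0],"xyz": [0.001,0,0],"grip": 255},
    {"rot": [0,0,0],"xyz": [0.001,0,0],"grip": 255}
  ]
}}

```text
clock: 8.65
tool_pos: [0.5429, 0.1004, 0.0704]
eef_rot: [0.98, -0.198, -0.002, -0.0]
contact_force: [-0.7, 0.7, -1.5]
opening: 0.136
finger_force: 30.0
```

```bash
python3 f.py
```

```text
8.65 F tool [-0.97 -0.38  1.46] M [ 0.045 -0.011  0.042] ahead of ref [ 0.0059  0.0002 -0.    ]
```

Emit:
{"fn": "carry_out", "kwargs": {
  "plan": [
    {"rot": [0,0,0],"xyz": [0.0003,0,0],"grip": 255},
    {"rot": [0,0,0],"xyz": [0.0006,0,0],"grip": 255},
    {"rot": [0,0,0],"xyz": [0.0006,0,0],"grip": 255},
    {"rot": [0,0,0],"xyz": [0.0006,0,0],"grip": 255}
  ]
}}

```text
clock: 8.98
tool_pos: [0.5434, 0.1001, 0.0704]
eef_rot: [0.98, -0.198, -0.002, -0.0]
contact_force: [-0.1, -0.9, 0.4]
opening: 0.136
finger_force: 30.0
```

```bash
python3 f.py
```

```text
8.98 F tool [ 0.22  0.85 -0.36] M [ 0.037 -0.03  -0.007] ahead of ref [ 0.0065  0.0003 -0.    ]
```

Emit:
{"fn": "carry_out", "kwargs": {
  "plan": [
    {"rot": [0,0,0],"xyz": [0.0003,0,0],"grip": 255},
    {"rot": [0,0,0],"xyz": [0.0006,0,0],"grip": 255},
    {"rot": [0,0,0],"xyz": [0.0008,0,0],"grip": 255},
    {"rot": [0,0,0],"xyz": [0.0008,0,0],"grip": 255}
  ]
}}

```text
clock: 9.32
tool_pos: [0.5439, 0.0999, 0.0704]
eef_rot: [0.98, -0.198, -0.002, -0.0]
contact_force: [-0.5, -0.6, 0.2]
opening: 0.131
finger_force: 30.0
```

```bash
python3 f.py
```

```text
9.32 F tool [-0.18  0.74 -0.18] M [ 0.068 -0.187  0.01 ] ahead of ref [ 0.0071  0.0003 -0.    ]
```

Emit:
{"fn": "carry_out", "kwargs": {
  "plan": [
    {"rot": [0,0,0],"xyz": [0.0003,0,0],"grip": 255},
    {"rot": [0,0,0],"xyz": [0.0006,0,0],"grip": 255},
    {"rot": [0,0,0],"xyz": [0.0006,0,0],"grip": 255},
    {"rot": [0,0,0],"xyz": [0.0006,0,0],"grip": 255}
  ]
}}

```text
clock: 9.65
tool_pos: [0.544, 0.0998, 0.0704]
eef_rot: [0.98, -0.198, -0.002, -0.0]
contact_force: [-2.7, 1.3, 0.5]
opening: 0.134
finger_force: 30.0
```

```bash
python3 f.py
```

```text
9.65 F tool [-2.99 -0.17 -0.45] M [-0.018 -0.566  0.009] ahead of ref [0.0072 0.0003 0.    ]
```

Contact: 3 N of push with no lateral force, so the clip is centred. I continue in small steps.

Emit:
{"fn": "carry_out", "kwargs": {
  "plan": [
    {"rot": [0,0,0],"xyz": [0.0003,0,0],"grip": 255},
    {"rot": [0,0,0],"xyz": [0.0005,0,0],"grip": 255},
    {"rot": [0,0,0],"xyz": [0.0005,0,0],"grip": 255},
    {"rot": [0,0,0],"xyz": [0.0005,0,0],"grip": 255}
  ]
}}

```text
clock: 9.98
tool_pos: [0.5442, 0.0997, 0.0703]
eef_rot: [0.98, -0.198, -0.003, -0.0]
contact_force: [-4.6, 1.0, 3.0]
opening: 0.135
finger_force: 30.0
```

```bash
python3 f.py
```

```text
9.98 F tool [-4.67  0.91 -2.96] M [-0.009 -0.942  0.067] ahead of ref [0.0074 0.0003 0.    ]
```

Emit:
{"fn": "carry_out", "kwargs": {
  "plan": [
    {"rot": [0,0,0],"xyz": [0.0002,0,-0.0002],"grip": 255},
    {"rot": [0,0,0],"xyz": [0.0004,0,-0.0002],"grip": 255},
    {"rot": [0,0,0],"xyz": [0.0004,0,-0.0002],"grip": 255},
    {"rot": [0,0,0],"xyz": [0.0004,0,-0.0002],"grip": 255}
  ]
}}

```text
clock: 10.32
tool_pos: [0.5443, 0.0996, 0.0704]
eef_rot: [0.98, -0.198, -0.003, -0.0]
contact_force: [-6.1, 2.8, 0.7]
opening: 0.135
finger_force: 30.0
```

```bash
python3 f.py
```

```text
10.32 F tool [-6.71 -0.18 -0.66] M [ 0.049 -0.969  0.018] ahead of ref [0.0076 0.0003 0.    ]
```

Emit:
{"fn": "carry_out", "kwargs": {
  "plan": [
    {"rot": [0,0,0],"xyz": [0.0002,0,0],"grip": 255},
    {"rot": [0,0,0],"xyz": [0.0004,0,0],"grip": 255},
    {"rot": [0,0,0],"xyz": [0.0004,0,0],"grip": 255},
    {"rot": [0,0,0],"xyz": [0.0004,0,0],"grip": 255}
  ]
}}

```text
clock: 10.65
tool_pos: [0.5444, 0.0996, 0.0703]
eef_rot: [0.98, -0.198, -0.003, -0.0]
contact_force: [-5.6, 1.8, 2.9]
opening: 0.13
finger_force: 30.0
```

```bash
python3 f.py
```

```text
10.65 F tool [-5.92  0.49 -2.91] M [ 0.02  -1.137 -0.014] ahead of ref [0.0076 0.0003 0.    ]
```

Emit:
{"fn": "carry_out", "kwargs": {
  "plan": [
    {"rot": [0,0,0],"xyz": [0.0002,0,-0.0002],"grip": 255},
    {"rot": [0,0,0],"xyz": [0.0004,0,-0.0003],"grip": 255},
    {"rot": [0,0,0],"xyz": [0.0004,0,-0.0003],"grip": 255},
    {"rot": [0,0,0],"xyz": [0.0004,0,-0.0003],"grip": 255}
  ]
}}

```text
clock: 10.98
tool_pos: [0.5445, 0.0995, 0.0704]
eef_rot: [0.98, -0.198, -0.003, -0.0]
contact_force: [-5.3, 2.4, 1.0]
opening: 0.132
finger_force: 30.0
```

```bash
python3 f.py
```

```text
10.98 F tool [-5.83 -0.17 -0.95] M [ 0.012 -1.159  0.007] ahead of ref [ 0.0078  0.0004 -0.0001]
```

Emit:
{"fn": "carry_out", "kwargs": {
  "plan": [
    {"rot": [0,0,0],"xyz": [0.0003,0,0],"grip": 255},
    {"rot": [0,0,0],"xyz": [0.0006,0,-0.0001],"grip": 255},
    {"rot": [0,0,0],"xyz": [0.0006,0,-0.0001],"grip": 255},
    {"rot": [0,0,0],"xyz": [0.0006,0,-0.0001],"grip": 255}
  ]
}}

```text
clock: 11.32
tool_pos: [0.5446, 0.0995, 0.0704]
eef_rot: [0.98, -0.198, -0.004, -0.0]
contact_force: [-6.1, 3.0, 0.0]
opening: 0.136
finger_force: 30.0
```

```bash
python3 f.py
```

```text
11.32 F tool [-6.75 -0.37  0.03] M [ 0.003 -1.325  0.002] ahead of ref [ 0.0079  0.0004 -0.0001]
```

Emit:
{"fn": "carry_out", "kwargs": {
  "plan": [
    {"rot": [0,0,0],"xyz": [0.0003,0,0],"grip": 255},
    {"rot": [0,0,0],"xyz": [0.0006,0,0],"grip": 255},
    {"rot": [0,0,0],"xyz": [0.0006,0,0],"grip": 255},
    {"rot": [0,0,0],"xyz": [0.0006,0,0],"grip": 255}
  ]
}}

```text
clock: 11.65
tool_pos: [0.5446, 0.0995, 0.0704]
eef_rot: [0.98, -0.198, -0.005, -0.0]
contact_force: [-8.2, 2.5, 1.5]
opening: 0.13
finger_force: 30.0
```

```bash
python3 f.py
```

```text
11.65 F tool [-8.55  0.85 -1.46] M [-0.019 -1.556  0.028] ahead of ref [ 0.0079  0.0004 -0.0001]
```

```bash
cat >> f.py <<'E'
F=[]
for i in range(4):
    im=r.snapshot('wrist');s=r.get_state();A=R.from_quat(s['eef_rot']).inv();F.append(np.r_[A.apply(s['contact_force']),A.apply(s['moment'])])
print('avg',np.mean(F,0).round(2),s['tool_pos'].round(5)); cv2.imwrite('pics/last.png',im[:,:,::-1])
E
python3 f.py; python3 -c "
import cv2;im=cv2.imread('pics/last.png');cv2.imwrite('pics/w6c.png',cv2.resize(im[100:230,230:410],(720,520),interpolation=2))"
```

```text
11.65 F tool [-8.55  0.85 -1.46] M [-0.019 -1.556  0.028] ahead of ref [ 0.0079  0.0004 -0.0001]
avg [-8.02  0.28 -2.6   0.02 -1.5  -0.  ] [0.54461 0.09948 0.07044]
```

View pics/w6c.png

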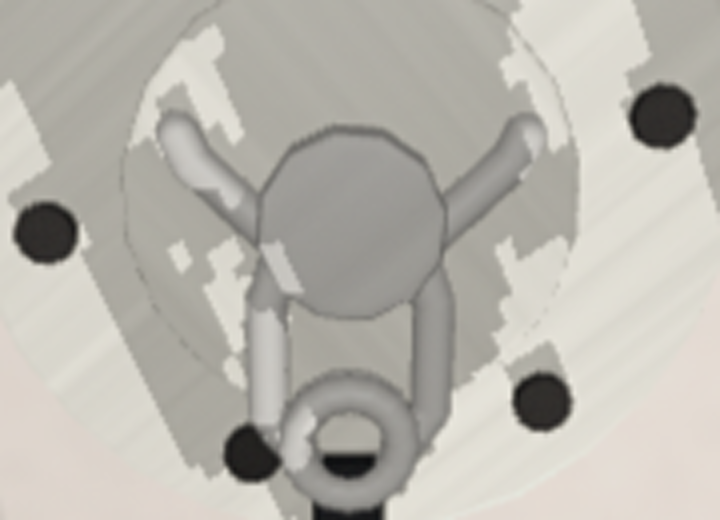

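The bulges are now under the head, in the groove, and centred (head at crop x 352, coil 349). The push is 8 N and the nose presses slightly down, so I relieve that and push on.

```bash
python3 -c "
from h import *
go((.5,.1,.07),-23)"
```

```text
t 11.85 pos [0.5446 0.0995 0.0704] xyz [-0.0413  0.0168  0.0008] rot [0.0016 0.0089 0.0033] F [-6.85  2.09  1.82]
```

Emit:
{"fn": "carry_out", "kwargs": {
  "plan": [
    {"rot": [0,0.003,0],"xyz": [0,0,0],"grip": 255},
    {"rot": [0,0.006,0],"xyz": [0.0002,0,0],"grip": 255},
    {"rot": [0,0.006,0],"xyz": [0.0004,0,0],"grip": 255},
    {"rot": [0,0.006,0],"xyz": [0.0004,0,0],"grip": 255}
  ]
}}

```text
clock: 12.18
tool_pos: [0.5448, 0.0994, 0.0703]
eef_rot: [0.98, -0.198, -0.002, 0.001]
contact_force: [-7.7, 3.0, 2.0]
opening: 0.135
finger_force: 30.0
```

```bash
python3 f.py
```

```text
12.18 F tool [-8.28  0.18 -1.96] M [ 0.028 -1.524 -0.012] ahead of ref [0.0081 0.0004 0.0001]
avg [-7.19  0.18 -0.8   0.05 -1.45  0.02] [0.54518 0.09927 0.07032]
```

Emit:
{"fn": "carry_out", "kwargs": {
  "plan": [
    {"rot": [0,0,0],"xyz": [0.0003,0,-0.0001],"grip": 255},
    {"rot": [0,0,0],"xyz": [0.0005,0,-0.0001],"grip": 255},
    {"rot": [0,0,0],"xyz": [0.0005,0,-0.0001],"grip": 255},
    {"rot": [0,0,0],"xyz": [0.0005,0,-0.0001],"grip": 255}
  ]
}}

```text
clock: 12.72
tool_pos: [0.5457, 0.099, 0.0704]
eef_rot: [0.98, -0.198, -0.001, 0.001]
contact_force: [-5.9, 2.1, 0.4]
opening: 0.133
finger_force: 30.0
```

```bash
python3 f.py
```

```text
12.72 F tool [-6.28  0.35 -0.38] M [ 0.057 -1.337  0.003] ahead of ref [0.0091 0.0004 0.    ]
avg [-6.27 -0.11 -0.65  0.04 -1.28  0.  ] [0.54611 0.0989  0.07048]
```

Emit:
{"fn": "carry_out", "kwargs": {
  "plan": [
    {"rot": [0,0,0],"xyz": [0.0003,0,0],"grip": 255},
    {"rot": [0,0,0],"xyz": [0.0005,0,0],"grip": 255},
    {"rot": [0,0,0],"xyz": [0.0005,0,0],"grip": 255},
    {"rot": [0,0,0],"xyz": [0.0005,0,0],"grip": 255}
  ]
}}

```text
clock: 13.25
tool_pos: [0.5471, 0.0984, 0.0704]
eef_rot: [0.98, -0.198, -0.0, 0.001]
contact_force: [-4.9, 1.9, -1.2]
opening: 0.137
finger_force: 30.0
```

```bash
python3 f.py
```

```text
13.25 F tool [-5.3   0.14  1.23] M [ 0.035 -1.024  0.046] ahead of ref [ 0.0106  0.0004 -0.    ]
avg [-4.9  -0.23  1.12  0.05 -1.05 -0.02] [0.54787 0.09815 0.07076]
```

Emit:
{"fn": "carry_out", "kwargs": {
  "plan": [
    {"rot": [0,-0.003,0],"xyz": [0.0003,0,0.0003],"grip": 255},
    {"rot": [0,-0.003,0],"xyz": [0.0005,0,0.0003],"grip": 255},
    {"rot": [0,-0.003,0],"xyz": [0.0008,0,0.0003],"grip": 255},
    {"rot": [0,-0.003,0],"xyz": [0.0008,0,0.0003],"grip": 255}
  ]
}}

```text
clock: 13.78
tool_pos: [0.5502, 0.0972, 0.0709]
eef_rot: [0.98, -0.198, 0.001, 0.0]
contact_force: [-1.7, 0.6, -1.2]
opening: 0.134
finger_force: 30.0
```

```bash
python3 f.py; python3 -c "
from h import *
go((.5,.1,.07),-23)"
```

```text
13.78 F tool [-1.78  0.09  1.22] M [ 0.012 -0.505  0.028] ahead of ref [ 0.0139  0.0003 -0.0005]
avg [-1.45  0.48  1.08  0.01 -0.29  0.02] [0.55099 0.09696 0.07117]
t 13.98 pos [0.551  0.097  0.0712] xyz [-0.0482  0.017   0.001 ] rot [ 0.     -0.003   0.0016] F [-1.71  1.01 -1.24]
```

Emit:
{"fn": "carry_out", "kwargs": {
  "plan": [
    {"rot": [0,-0.005,0],"xyz": [0.0005,0,0.0003],"grip": 255},
    {"rot": [0,-0.005,0],"xyz": [0.001,0,0.0006],"grip": 255},
    {"rot": [0,-0.005,0],"xyz": [0.0015,0,0.0006],"grip": 255},
    {"rot": [0,-0.005,0],"xyz": [0.002,0,0.0006],"grip": 255},
    {"rot": [0,-0.005,0],"xyz": [0.002,0,0.0006],"grip": 255}
  ]
}}

```text
clock: 14.4
tool_pos: [0.5517, 0.0967, 0.0704]
eef_rot: [0.98, -0.198, -0.002, -0.0]
contact_force: [-0.4, 0.6, 0.7]
opening: 0.134
finger_force: 30.0
```

```bash
python3 f.py; python3 -c "
from h import *
go((.5,.1,.07),-23)"
```

```text
14.4 F tool [-0.61 -0.4  -0.74] M [-0.042 -0.092  0.022] ahead of ref [ 0.0155  0.0002 -0.0001]
avg [ 0.43  0.43 -0.86 -0.04 -0.03  0.05] [0.55171 0.0967  0.07039]
t 14.6 pos [0.5517 0.0967 0.0704] xyz [-0.0489  0.0171  0.0006] rot [0.0003 0.0042 0.0021] F [-0.23 -0.86  1.34]
```

Emit:
{"fn": "carry_out", "kwargs": {
  "plan": [
    {"rot": [0,0,0],"xyz": [0.0005,0,-0.0002],"grip": 255},
    {"rot": [0,0,0],"xyz": [0.001,0,-0.0002],"grip": 255},
    {"rot": [0,0,0],"xyz": [0.0015,0,-0.0002],"grip": 255},
    {"rot": [0,0,0],"xyz": [0.002,0,-0.0002],"grip": 255},
    {"rot": [0,0,0],"xyz": [0.002,0,-0.0002],"grip": 255}
  ]
}}

```text
clock: 15.02
tool_pos: [0.5518, 0.0966, 0.0704]
eef_rot: [0.98, -0.198, -0.004, -0.0]
contact_force: [-5.2, 1.9, 5.0]
opening: 0.135
finger_force: 30.0
```

```bash
python3 f.py
```

```text
15.02 F tool [-5.55  0.23 -4.92] M [-0.041 -0.851  0.005] ahead of ref [ 0.0156  0.0003 -0.0001]
avg [-5.37  0.27 -5.05 -0.07 -1.    0.01] [0.55185 0.09659 0.07035]
```

The clip stopped early with about 5 N of push and a vertical load. I back off 1.5 mm and look, side by side with the earlier view.

Emit:
{"fn": "carry_out", "kwargs": {
  "plan": [
    {"rot": [0,0,0],"xyz": [-0.0008,0,-0.0002],"grip": 255},
    {"rot": [0,0,0],"xyz": [-0.0015,0,-0.0003],"grip": 255},
    {"rot": [0,0,0],"xyz": [-0.0015,0,-0.0003],"grip": 255}
  ]
}}

```text
clock: 15.47
tool_pos: [0.5523, 0.0964, 0.0705]
eef_rot: [0.98, -0.198, -0.002, -0.0]
contact_force: [-0.1, 0.1, -0.6]
opening: 0.135
finger_force: 30.0
```

```bash
python3 f.py; python3 -c "
from h import *
a=cv2.imread('pics/w5.png');b=cv2.imread('pics/last.png')
f=lambda i:cv2.resize(i[100:260,266:366],(375,600),interpolation=2)
cv2.imwrite('pics/w7c.png',np.hstack([f(a),f(b)]))"
```

```text
15.47 F tool [-0.1  -0.02  0.59] M [ 0.022 -0.198  0.022] ahead of ref [ 0.0162  0.0003 -0.0002]
avg [-0.37  0.69  1.26  0.03 -0.09  0.04] [0.55231 0.09635 0.07063]
```

View pics/w7c.png

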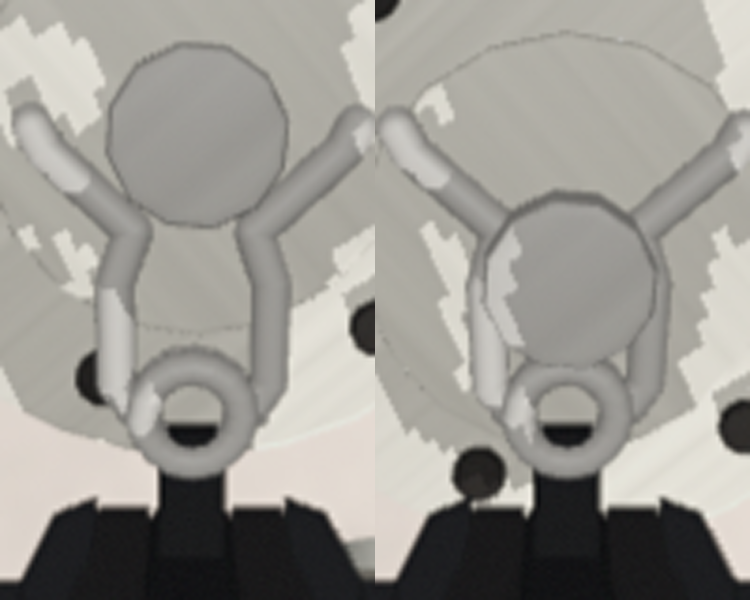

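The legs are past the stub: the head is now at crop (570,280), almost against the coil, and the bulges are ahead of it at y≈225. Earlier the clip had been wedged by its vertical load.

```bash
python3 -c "
from h import *
c=cam('wrist');f=lambda u,v:(266+(u-375)/3.75,100+v/3.75)
rep(c,[f(397,120),f(740,120)],f(567,413),f(570,280))
go((.5,.1,.07),-23)"
```

```text
head [0.5975 0.0771 0.099 ] in tool: head [ 0.049   0.0002 -0.0286] tips [[0.065, -0.0204, -0.0125], [0.065, 0.0206, -0.0125]] coil [ 0.0278 -0.0001 -0.0123]
t 15.67 pos [0.5523 0.0964 0.0706] xyz [-0.0496  0.017   0.0008] rot [0.0005 0.0041 0.002 ] F [-1.09 -1.09 -2.3 ]
```

Emit:
{"fn": "carry_out", "kwargs": {
  "plan": [
    {"rot": [0,0,0],"xyz": [0.0005,0,0],"grip": 255},
    {"rot": [0,0,0],"xyz": [0.001,0,0],"grip": 255},
    {"rot": [0,0,0],"xyz": [0.0015,0,0],"grip": 255},
    {"rot": [0,0,0],"xyz": [0.0015,0,0],"grip": 255}
  ]
}}

```text
clock: 16.0
tool_pos: [0.5533, 0.0959, 0.0707]
eef_rot: [0.98, -0.198, -0.002, -0.0]
contact_force: [-0.8, 0.3, -1.4]
opening: 0.134
finger_force: 30.0
```

```bash
python3 f.py
```

```text
16.0 F tool [-0.9   0.02  1.36] M [-0.023 -0.077  0.019] ahead of ref [ 0.0173  0.0003 -0.0004]
avg [-0.06  0.22  2.05 -0.04 -0.02 -0.03] [0.55335 0.09587 0.0707 ]
```

Emit:
{"fn": "carry_out", "kwargs": {
  "plan": [
    {"rot": [0,0,0],"xyz": [0.0005,0,0.0001],"grip": 255},
    {"rot": [0,0,0],"xyz": [0.001,0,0.0001],"grip": 255},
    {"rot": [0,0,0],"xyz": [0.0015,0,0.0001],"grip": 255},
    {"rot": [0,0,0],"xyz": [0.0015,0,0.0001],"grip": 255}
  ]
}}

```text
clock: 16.53
tool_pos: [0.5546, 0.0953, 0.0706]
eef_rot: [0.98, -0.198, -0.003, -0.0]
contact_force: [-0.1, -1.0, -1.4]
opening: 0.14
finger_force: 30.0
```

```bash
python3 f.py
```

```text
16.53 F tool [0.3  1.02 1.36] M [-0.073 -0.108 -0.001] ahead of ref [ 0.0187  0.0003 -0.0003]
avg [-0.04  0.18  1.17 -0.04 -0.01  0.05] [0.55465 0.09532 0.07061]
```

Free travel, 18.8 mm so far. I look for the coil stop.

Emit:
{"fn": "carry_out", "kwargs": {
  "plan": [
    {"rot": [0,0,0],"xyz": [0.0005,0,0],"grip": 255},
    {"rot": [0,0,0],"xyz": [0.001,0,0],"grip": 255},
    {"rot": [0,0,0],"xyz": [0.001,0,0],"grip": 255},
    {"rot": [0,0,0],"xyz": [0.001,0,0],"grip": 255}
  ]
}}

```text
clock: 17.07
tool_pos: [0.5554, 0.095, 0.0706]
eef_rot: [0.98, -0.198, -0.003, -0.0]
contact_force: [0.8, -0.9, -1.5]
opening: 0.134
finger_force: 30.0
```

```bash
python3 f.py
```

```text
17.07 F tool [1.07 0.55 1.53] M [-0.104 -0.059 -0.007] ahead of ref [ 0.0196  0.0003 -0.0003]
avg [-0.    0.28  1.51 -0.06 -0.    0.01] [0.55543 0.09501 0.0706 ]
```

Emit:
{"fn": "carry_out", "kwargs": {
  "plan": [
    {"rot": [0,0,0],"xyz": [0.0005,0,0],"grip": 255},
    {"rot": [0,0,0],"xyz": [0.001,0,0],"grip": 255},
    {"rot": [0,0,0],"xyz": [0.001,0,0],"grip": 255},
    {"rot": [0,0,0],"xyz": [0.001,0,0],"grip": 255}
  ]
}}

```text
clock: 17.6
tool_pos: [0.5562, 0.0948, 0.0706]
eef_rot: [0.98, -0.198, -0.003, -0.0]
contact_force: [-0.2, -0.7, -0.4]
opening: 0.133
finger_force: 30.0
```

```bash
python3 f.py
```

```text
17.6 F tool [0.08 0.68 0.44] M [-0.086 -0.173 -0.001] ahead of ref [ 0.0204  0.0002 -0.0003]
avg [-0.74  0.14  0.66 -0.05 -0.13  0.01] [0.5562  0.09486 0.07057]
```

Emit:
{"fn": "carry_out", "kwargs": {
  "plan": [
    {"rot": [0,0,0],"xyz": [0.0004,0,0],"grip": 255},
    {"rot": [0,0,0],"xyz": [0.0008,0,0],"grip": 255},
    {"rot": [0,0,0],"xyz": [0.0008,0,0],"grip": 255},
    {"rot": [0,0,0],"xyz": [0.0008,0,0],"grip": 255}
  ]
}}

```text
clock: 18.13
tool_pos: [0.5563, 0.0948, 0.0705]
eef_rot: [0.98, -0.198, -0.003, -0.0]
contact_force: [-2.7, 0.6, 0.1]
opening: 0.135
finger_force: 30.0
```

```bash
python3 f.py; python3 -c "
from h import *
go((.5,.1,.07),-23)"
```

```text
18.13 F tool [-2.75  0.48 -0.08] M [-0.067 -0.565  0.046] ahead of ref [ 0.0205  0.0002 -0.0002]
avg [-3.38 -0.18 -0.3   0.03 -0.7   0.01] [0.55637 0.09472 0.07048]
t 18.33 pos [0.5564 0.0947 0.0705] xyz [-0.054   0.017   0.0009] rot [0.0007 0.0067 0.0025] F [-3.74  2.38  0.42]
```

Coil stop felt at 20.5 mm, as predicted (home at about 19.5). I ease back to home.

Emit:
{"fn": "carry_out", "kwargs": {
  "plan": [
    {"rot": [0,0,0],"xyz": [-0.0008,0,0],"grip": 255},
    {"rot": [0,0,0],"xyz": [-0.0016,0,0],"grip": 255},
    {"rot": [0,0,0],"xyz": [-0.002,0,0],"grip": 255},
    {"rot": [0,0,0],"xyz": [-0.002,0,0],"grip": 255}
  ]
}}

```text
clock: 18.67
tool_pos: [0.5562, 0.0948, 0.0707]
eef_rot: [0.98, -0.198, -0.002, -0.0]
contact_force: [0.2, 0.2, -0.9]
opening: 0.134
finger_force: 30.0
```

```bash
python3 f.py; python3 -c "
from h import *
go((.5,.1,.07),-23)"
```

```text
18.67 F tool [ 0.13 -0.27  0.87] M [ 0.038 -0.059  0.05 ] ahead of ref [ 0.0204  0.0002 -0.0004]
avg [ 0.32  0.57  0.8   0.01 -0.03  0.02] [0.55576 0.09489 0.07068]
t 18.87 pos [0.5558 0.0949 0.0707] xyz [-0.0534  0.017   0.0009] rot [0.0004 0.0042 0.0019] F [-0.24 -0.72 -0.36]
```

Emit:
{"fn": "carry_out", "kwargs": {
  "plan": [
    {"rot": [0,0,0],"xyz": [-0.0005,0,0.0002],"grip": 255},
    {"rot": [0,0,0],"xyz": [-0.0005,0,0.0003],"grip": 255},
    {"rot": [0,0,0],"xyz": [-0.0005,0,0.0003],"grip": 255},
    {"rot": [0,0,0],"xyz": [-0.0005,0,0.0003],"grip": 255}
  ],
  "squeeze": 5
}}

```text
clock: 19.2
tool_pos: [0.5552, 0.095, 0.0704]
eef_rot: [0.98, -0.198, -0.002, -0.0]
contact_force: [-0.1, -1.1, -0.9]
opening: 0.137
finger_force: 5.0
```

```bash
python3 f.py; cp pics/last.png pics/pre.png
```

```text
19.2 F tool [0.32 1.03 0.89] M [-0.142  0.295  0.088] ahead of ref [ 0.0194  0.0004 -0.0001]
avg [ 1.65  1.1  -0.24 -0.16  0.34  0.05] [0.55518 0.09505 0.07044]
```

Emit:
{"fn": "carry_out", "kwargs": {
  "plan": [
    {"rot": [0,0,0],"xyz": [0.0006,0,0],"grip": 255},
    {"rot": [0,0,0],"xyz": [0.0006,0,0],"grip": 255},
    {"rot": [0,0,0],"xyz": [0.0006,0,0],"grip": 255}
  ]
}}

```text
clock: 19.65
tool_pos: [0.5552, 0.095, 0.0704]
eef_rot: [0.98, -0.198, -0.003, -0.0]
contact_force: [0.5, -2.2, 2.6]
opening: 0.133
finger_force: 5.0
```

```bash
python3 f.py
```

```text
19.65 F tool [ 1.33  1.86 -2.63] M [-0.241  0.238 -0.003] ahead of ref [ 0.0193  0.0004 -0.0001]
avg [ 0.93  2.18 -1.69 -0.25  0.19  0.05] [0.55518 0.09504 0.07037]
```

Emit:
{"fn": "carry_out", "kwargs": {
  "plan": [
    {"rot": [0,0,0],"xyz": [0.0003,0,-0.0003],"grip": 255},
    {"rot": [0,0,0],"xyz": [0.0003,0,-0.0003],"grip": 200},
    {"rot": [0,0,0],"xyz": [0.0003,0,-0.0003],"grip": 160},
    {"rot": [0,0,0],"xyz": [0.0003,0,-0.0003],"grip": 140},
    {"rot": [0,0,0],"xyz": [0.0003,0,-0.0003],"grip": 140},
    {"rot": [0,0,0],"xyz": [0.0003,0,-0.0003],"grip": 140}
  ]
}}

```text
clock: 20.35
tool_pos: [0.5554, 0.0953, 0.0705]
eef_rot: [0.98, -0.198, -0.003, -0.0]
contact_force: [0.5, -0.3, -0.1]
opening: 0.448
finger_force: 0.0
```

```bash
python3 f.py; python3 -c "
from h import *
a=cv2.cvtColor(cv2.imread('pics/pre.png'),6);b=cv2.cvtColor(cv2.imread('pics/last.png'),6);p=(slice(165,235),slice(300,336))
print(r.get_state()['opening']*88,cv2.phaseCorrelate(a[p].astype(float),b[p].astype(float)))
f=lambda u,v:(266+(u-375)/3.75,100+v/3.75)
for n in 'pre','last':
  g=cv2.cvtColor(cv2.imread(f'pics/{n}.png'),6); print(n,[int(x) for x in g[150:245:3,317]])"
```

```text
20.35 F tool [0.55 0.1  0.06] M [-0.005 -0.039  0.016] ahead of ref [ 0.0195  0.     -0.0002]
avg [-0.36  0.11 -0.05  0.06 -0.05  0.01] [0.55551 0.09503 0.07054]
39.864257722497236 ((0.2807383779846191, 0.5019137055641352), 0.8302997111178593)
pre [172, 169, 172, 105, 149, 157, 155, 155, 155, 155, 153, 153, 152, 150, 148, 150, 150, 153, 148, 169, 169, 62, 27, 86, 160, 149, 39, 27, 28, 27, 27, 27]
last [172, 170, 171, 116, 130, 161, 194, 194, 196, 197, 197, 196, 196, 197, 192, 148, 150, 152, 147, 169, 168, 84, 23, 63, 157, 153, 58, 27, 27, 26, 26, 27]
```

Released. The clip did not move in the image (shift about 0.5 px). I retreat straight up.

Emit:
{"fn": "carry_out", "kwargs": {
  "plan": [
    {"rot": [0,0,0],"xyz": [0,0,-0.01],"grip": 140},
    {"rot": [0,0,0],"xyz": [0,0,-0.03],"grip": 140},
    {"rot": [0,0,0],"xyz": [0,0,-0.055],"grip": 140},
    {"rot": [0,0,0],"xyz": [0,0,-0.08],"grip": 140},
    {"rot": [0,0,0],"xyz": [0,0,-0.1],"grip": 140},
    {"rot": [0,0,0],"xyz": [0,0,-0.1],"grip": 140},
    {"rot": [0,0,0],"xyz": [0,0,-0.1],"grip": 140}
  ]
}}

```text
clock: 21.13
tool_pos: [0.5567, 0.095, 0.1721]
eef_rot: [0.98, -0.198, -0.001, -0.001]
contact_force: [-0.4, 0.1, 0.3]
opening: 0.456
finger_force: 0.0
```

```bash
python3 -c "
from h import *
im,c=shot('wrist','w8');s=r.get_state();print(s['clock'],s['tool_pos'],s['contact_force'])
h=np.array([.5975,.0771,.099]);u=np.array([.921,-.391,0]);v=np.array([.391,.921,0])
q=px(c,[h,h-u*.0165+[0,0,-.0165],h-u*.048+[0,0,.006]]);print(q)  # head, coil?, grip top
g=cv2.cvtColor(im,6)
x,y=q[0];w=g[int(y)-25:int(y)+25,int(x)-25:int(x)+25]
k=cv2.HoughCircles(cv2.resize(w,None,fx=4,fy=4,interpolation=2),3,1,40,param1=80,param2=12,minRadius=35,maxRadius=75)
print(None if k is None else k[0][:2]/4+[int(x)-25,int(y)-25,0])
m=cv2.inRange(g,0,50);m[int(q[2][1])+45:]=0;m[:int(y)]=0;m[:,:int(x)-25]=0;m[:,int(x)+25:]=0
cs=[a for a in cv2.findContours(m,0,1)[0] if cv2.contourArea(a)>15]
for a in cs: print(cv2.boundingRect(a),cv2.contourArea(a))
"
```

```text
21.1833 [0.55589749 0.09504417 0.17091687] [-0.15058835  0.7018531  -0.52828798]
[[317.96531449 150.92869609]
 [317.80050486 168.25734342]
 [317.76958168 213.90340288]]
[[317.875      151.125       13.        ]
 [318.625      161.875       14.72500038]]
(299, 185, 8, 7) 28.5
(310, 180, 15, 47) 541.0
```

```bash
python3 -c "
from h import *
c=cam('wrist');h=pt(c,(317.9,151.1),.099)[0];e=pt(c,(317.5,226.5),.104)[0];print('stub to grip centre',np.linalg.norm((h-e)[:2])-.012)
print('front',px(c,h+np.array([.921,-.391,0])*-.036+[0,0,.005]))
a=cv2.imread('pics/top0.png');b=r.snapshot('top')[:,:,::-1];d=cv2.absdiff(a,b).max(2)>40
for n,(x,y) in dict(beaker=(351,165),timer=(239,237),marker=(393,172),lid=(416,211),purple=(312,257),red=(355,252)).items(): print(n,d[y-15:y+15,x-12:x+12].sum())
print(r.finish_job())"
```

```text
stub to grip centre 0.04658615663252752
front [[317.75910843 199.20213175]]
beaker 0
timer 0
marker 0
lid 0
purple 0
red 0
the job is handed in; nothing more can be done
None
```

The clip is on the stub: its legs snapped past and closed behind it, the coil stop was felt, and it has been released; none of the four bystanders or the red and purple look-alikes moved, measured push peaked at about 8.6 N (total clip load including leg squeeze not measured), and the job was handed in at about 21 s.

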